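# Tip two optics cases to find the stamped one and push it past the dispatch line

### The job

Two small grey carrying cases stand upright on the table, and one of them has a stamp on its underside. First tip both cases over away from you, so that each lies on its back with its underside facing the robot and short of the black tape line; then push the stamped one away from you, still lying on its back, until the whole of it is just past the line, between the line's two end bars. Only push with the fingers and never lift a case off the table, leave the plain case lying about where it fell, and do not disturb the other things on the table.

Things in the scene. Friction and masses are not known exactly. Their poses are not given: they have to be found in the camera images.
- case_a: One of two identical grey plastic cases: closed block 50 mm deep (own x) x 84 wide (y) x 76 high (z), 0.25 kg, loose, 14 mm high handle on top, rubber feet. Origin: middle of the block, 38 mm up. Own -x: front, with a dark rectangular frame, faces the robot within 0.22 rad; own +z: top. Pushed forward near the top of the front, it tips on its rubber lower back edge and topples past 0.6 rad.
- case_b: The other case: same shape, size, weight, origin and axes. The two cases and the lens tube stand in a row from left to right, about 145 mm apart, in any order. Lying on its back a case is 50 mm high, its own +z points away from the robot and its underside (84 x 50 mm, its outer plane at own z = -38 mm) faces the robot.
- stamp (a point): Middle of the stamp: a dark printed rectangular frame 29 x 64 mm round a disc of 19 mm, in the middle of the underside (own z = -37 mm) of the one stamped case. It cannot be seen until that case is tipped. Both undersides also have two thin grey rubber strips along their long edges; the other case's is otherwise plain.
- edge_left (a point): Left end (own +y) of the lower back edge of the stamped case, where underside, back and left side meet. Once the case lies on its back this is the near left corner on the table.
- edge_right (a point): Right end (own -y) of the same edge; the near right corner once the case lies on its back.
- line: Dispatch line: straight strip of black tape, 12 mm wide, 560 mm long, flat on the table and too thin to catch anything, running left to right, with a 50 mm bar pointing away from the robot at each end (286 mm from the middle). Origin: middle of the strip; own x points away from the robot across the line, own y along it to the left.
- filter_cube: Bystander: black filter cube about 41 x 38 x 43 mm, loose, standing to the left of the left-hand case, short of the line. Origin at the centre of its underside.
- lens_tube: Bystander: short black lens tube, 31 mm across and 30 mm high, loose, standing in the row of cases, between or beside them. Origin at the centre of its underside.

How it is judged:
By the outcome, as a careful person would: the job done as asked, in the order asked, and still so for the second after the job is handed in, with the robot touching nothing.
It also fails if it takes over 64 s, if anything falls off the work surface, if the arm or the gripper's body presses on something with over 40 N, if the wrist force passes 120 N, or if a joint passes its speed limit or range.

### The arm

A 7-joint arm with a two-finger parallel gripper is mounted at the origin on a cart in front of the work surface, level with it; the furniture and walls round the work are solid. World frame = base frame: x ahead of the robot, y to its left, z up, the work surface at z = 0. Lengths are in m, angles in degrees, forces in N, time in s.
With the tool pointing down it reaches from about 0.35 to 0.9 m from the base axis. Payload 7.2 kg.
Tool frame: the origin (TCP) lies midway between the tips of the shut fingers; the grasp point (between the pads) lies 19 mm behind it; z points along the fingers, y is the direction in which the jaws open and shut (so a half turn about z gives the same grasp; the last joint's range is limited). The gripper opens to 88 mm and grips with 3 to 60 N. Pads are 20 mm wide; open, the fingers measure 115 mm over their backs; the gripper's body (75 mm by 178 mm) begins 61 mm behind the grasp point.
Start: joints at [-81.085, 23.554, -0.728, 91.456, 0.321, 64.991, -4.71], TCP at [0.139, 0.609, 0.223] pointing down, gripper open.
Joint ranges: [-169.25, 169.25], [-16.82, 113.86], [-84.01, 82.57], [7.8, 145.47], [-59.2, 239.2], [7.22, 106.19], [-163.78, 163.78]. Speed limits (degrees/s): [136.94, 136.94, 172.46, 172.46, 180, 180, 180].

### API

Orientations are given as [roll, pitch, yaw] about the fixed x, y, z axes, in that order (R = Rz(yaw) Ry(pitch) Rx(roll)).
In Python, from plant import r, cams, nets gives the robot as it stands. The module is installed in compiled form; this text tells all that it offers.
- The arm moves only by the tool drive_tool, never from a script. Its argument "targets" is one flat list of numbers, 7 for each row, row after row: the shift along the tool's x, y, z in units of 60 mm (1.0 is 60 mm), then the turn, a rotation vector about the tool's x, y, z in units of 6 degrees (1.0 is 6 degrees), then the opening in per cent of the stroke, from 0 (shut) to 100 (fully open). In form: [dx, dy, dz, wx, wy, wz, gripper, dx, dy, dz, wx, wy, wz, gripper, ...]. A call has 1 to 20 rows; each row shifts and turns the commanded pose from where the row before left it, along the tool's axes as they then stand; what a row does not reach is not made up. A row lasts 1/8 s, in which the tool goes at most 62.5 mm and 10.7 degrees, less where a joint would pass 70% of its speed; a pose out of reach is approached as far as the arm can. A call is refused whole if a number of a shift passes 1 or a number of a turn 1, either way. A call with a gripper value outside its range is refused whole. The fingers move at their own pace and stop on an object; the grip force is fixed at half the most. Time passes only in rows, so rows that do not move let the fingers close. It gives the time, the measured TCP pose, the force and the opening at its end, in the units of the state.
- r.get_state(): the state, without advancing time (a new reading comes with each control period).
- cams.camera(name): name is "scene" or "top" or "wrist"; returns the picture (480x640x3 uint8, blue, green, red); there is no depth.
- cams.camera_params(name): a dict with "vertical_fov" (degrees; the focal length in pixels is half the picture's height over the tangent of half this angle, whatever the lens; pixels are square), "cx", "cy" (the principal point, pixels), "R" (3x3) and "t" (3): a world point X has camera coordinates R X + t. Camera axes: x right, y down, z forward; pixel columns grow to the right and rows downward; lengths in m; the calibration is good to about 2 mm. The wrist camera is an equidistant fisheye: a pixel r from the principal point sees the ray r / f radians off the axis. A picture is of the moment at which its call begins: read the wrist's pose just before it. camera_params takes no time and is no camera call; for the wrist camera it gives the pose at the moment of the call.
- r.job_done(): hands the job in, once; it reports no verdict.
Trained networks look in the newest picture that a camera, given by its name, has taken for a name from the list of things; names that differ only in an ending like _2 or _b are one class to them, and where a whole thing is asked for, a point or a joint stands for the part that bears it (a point fixed in the world has none). Each returns a list of dicts, best first, with "score" (0 to 1); they miss things now and then, are a little off and sometimes report something else, mostly with a low value. They report only what shows in the picture. A call takes as long as a camera call.
- nets.boxes_of(target, camera): "extent" ([left, top, width, height] in pixels, round what is visible of it).
- nets.masks_of(target, camera): "mask" (480x640 bool, what is visible of it) and "extent" ([left, top, width, height] in pixels, round what is visible of it).
- nets.pinpoint(target, camera): "uv" ([column, row] in pixels: a listed point, or the origin of a listed thing).
The state is a dict: "time": time; "qpos": joint angles; "qvel": joint speeds; "tau": joint torques, N m; "ee_pos": TCP position; "tool_rot": TCP orientation; "wrist_force": force on the tool from outside, world axes, zero at the start; "ft_torque": the same for the moment, N m; "opening": finger opening in m.
Only numpy, scipy, OpenCV 4.12 (cv2) and the standard library are available. Lean on these libraries where they do the work, as an engineer would, in place of code of your own. Each camera call takes 0.05 s, during which the arm holds its last target.

## Working session

There is one attempt and no reset: what is moved stays moved. The work goes in short steps, Python scripts to look and compute and a tool call to move; the robot and the scene stay as the last step left them, time stands still between calls to the robot, and variables do not carry over. Pictures are saved under pics/ and viewed, and the job is handed in when it is done.

Besides the shell and the picture viewer there is one more tool, called after "Call:" in YAML: its name, and indented under it one key for each argument. drive_tool: Moves the arm, as the interface text tells. Its arguments: {"type":"object","properties":{"targets":{"type":"array"}},"required":["targets"]}

```bash
ls; mkdir -p pics
python3 - <<'E'
from plant import r,cams,nets
import cv2
s=r.get_state();print(s)
for n in ["scene","top"]:
    im=cams.camera(n);cv2.imwrite(f"pics/{n}0.png",im)
    p=cams.camera_params(n);print(n,p)
    for t in ["case_a","line","filter_cube","lens_tube"]:
        print(t,[(d['score'],d['uv']) for d in nets.pinpoint(t,n)][:4],[(d['score'],d['extent']) for d in nets.boxes_of(t,n)][:4])
E
```

```text
pics
{'time': 0.0, 'qpos': array([-81.08549907,  23.59988054,  -0.73098955,  91.50170335,
         0.32129023,  64.9914072 ,  -4.70903841]), 'qvel': array([ 0.04037898, -0.00871043,  0.01417011,  0.03827945,  0.04677339,
        0.002466  , -0.0480823 ]), 'tau': array([ 4.24606533e-04, -5.87966144e+01,  6.41755667e-01, -2.91068548e+01,
       -5.39028808e-02,  1.86901982e-02,  1.55483308e-04]), 'ee_pos': array([0.13860885, 0.60892872, 0.22182708]), 'tool_rot': array([-1.79909238e+02,  5.77906657e-03,  1.67182614e+02]), 'wrist_force': array([ 0.28508806,  0.07357593, -1.13183707]), 'ft_torque': array([ 0.03681846,  0.06188267, -0.02158077]), 'opening': 0.0877417593206263}
scene {'vertical_fov': 47.954014976367745, 'cx': 325.92082336961107, 'cy': 232.3869079856085, 'R': array([[-0.91654841, -0.39968739, -0.01374793],
       [-0.30127918,  0.7126728 , -0.6335048 ],
       [ 0.26300165, -0.57649585, -0.77361661]]), 't': array([0.46646753, 0.26410953, 0.70759002])}
case_a [(0.67, [331.0, 301.1])] [(0.89, [358.2, 202.9, 51.6, 70.9]), (0.57, [306.1, 263.0, 52.3, 77.8])]
line [(0.89, [278.4,
[... 224 characters left out ...]
 [398.0, 171.4, 17.0, 24.1])]
top {'vertical_fov': 53.28152104031787, 'cx': 319.5600884912997, 'cy': 240.94558110919752, 'R': array([[-0.00760379, -0.99965851,  0.0250008 ],
       [-0.98689626,  0.00347224, -0.16131865],
       [ 0.16117676, -0.02589983, -0.98658565]]), 't': array([-0.1057465 ,  0.57414984,  0.90377359])}
case_a [(0.9, [331.6, 294.8]), (0.74, [260.0, 285.1])] [(0.8, [311.4, 279.0, 45.1, 34.0]), (0.59, [233.9, 266.4, 45.7, 32.8])]
line [(0.97, [334.0, 204.8])] [(0.77, [198.0, 177.5, 274.1, 32.2])]
filter_cube [(0.6, [197.3, 252.1])] [(0.71, [181.6, 238.9, 21.0, 18.4]), (0.58, [232.6, 265.9, 48.9, 33.4])]
lens_tube [(0.58, [403.8, 291.2])] [(0.62, [397.9, 287.7, 19.4, 11.4])]
```

View pics/scene0.png

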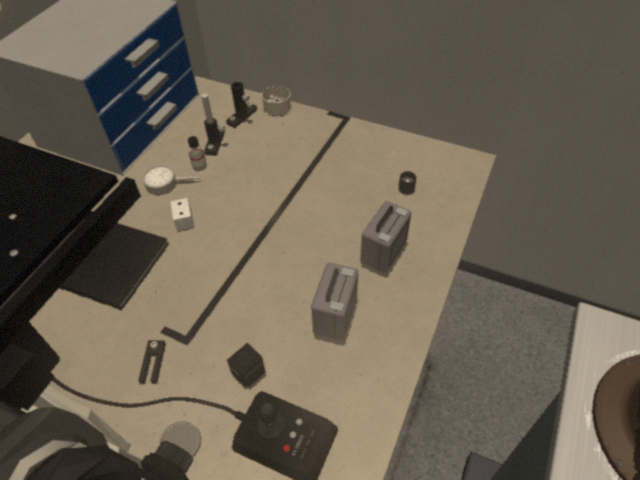

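View pics/top0.png

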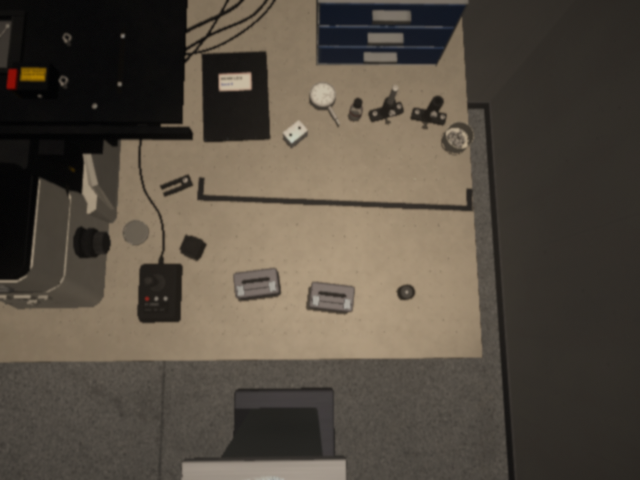

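```bash
cat > h.py <<'E'
import numpy as np
from plant import r,cams,nets
P={}
def par(n):
    p=cams.camera_params(n); f=240/np.tan(np.radians(p['vertical_fov'])/2); return p,f
def proj(X,n):
    p,f=par(n); X=np.atleast_2d(X); c=X@np.array(p['R']).T+p['t']
    return np.c_[f*c[:,0]/c[:,2]+p['cx'], f*c[:,1]/c[:,2]+p['cy']]
def unproj(uv,z,n):
    p,f=par(n); R=np.array(p['R']);C=-R.T@p['t']
    d=R.T@np.array([(uv[0]-p['cx'])/f,(uv[1]-p['cy'])/f,1]); return C+d*(z-C[2])/d[2]
E
python3 - <<'E'
from h import *
import cv2
print("cam",[(-np.array(par(n)[0]['R']).T@par(n)[0]['t']).round(3) for n in("scene","top")])
print("tcp",proj([[0.139,.609,.223],[0,0,0],[.5,0,0]],"top"))
print("line",unproj([334,204.8],0,"top"),unproj([278.4,212.7],0,"scene"))
for e in [(199,198),(470,207)]: print(unproj(e,0,"top"))
for uv in [(331.6,294.8),(260,285.1)]: print("case",unproj(uv,.038,"top"))
print("case scene",unproj((331,301.1),.038,"scene"))
print("cube",unproj((197.3,252.1),0,"top"),unproj((248.8,368.5),0,"scene"))
print("lens",unproj((403.8,291.2),0,"top"),unproj((405.4,186.5),0,"scene"))
for u in [(100,356),(480,356),(463,139),(357,109),(391,110),(295,132)]: print(u,unproj(u,0,"top").round(3))
im=cv2.imread("pics/top0.png")
cv2.imwrite("pics/z1.png",cv2.resize(im[225:345,170:430],None,fx=3,fy=3,interpolation=cv2.INTER_CUBIC))
im=cv2.imread("pics/scene0.png")
cv2.imwrite("pics/z2.png",cv2.resize(im[160:400,220:440],None,fx=2.5,fy=2.5,interpolation=cv2.INTER_CUBIC))
E
```

```text
cam [array([0.321, 0.406, 0.721]), array([ 0.42 , -0.084,  0.987])]
tcp [[-172.45764632  520.2871089 ]
 [ 263.58247779  544.87559482]
 [ 266.31749542  280.16813554]]
line [ 0.65887466 -0.14139875  0.        ] [ 0.66238698 -0.13983558  0.        ]
[0.67402638 0.14336624 0.        ]
[ 0.65360978 -0.43170014  0.        ]
case [ 0.46730499 -0.13217747  0.038     ]
case [0.48725839 0.00909618 0.038     ]
case scene [0.49372214 0.01476007 0.038     ]
cube [0.55888468 0.14308525 0.        ] [0.56720898 0.14320733 0.        ]
lens [ 0.47563982 -0.28338738  0.        ] [ 4.74504457e-01 -2.89206292e-01 -1.11022302e-16]
(100, 356) [0.351 0.329 0.   ]
(480, 356) [ 0.344 -0.434  0.   ]
(463, 139) [ 0.806 -0.425  0.   ]
(357, 109) [ 0.874 -0.195  0.   ]
(391, 110) [ 0.872 -0.269  0.   ]
(295, 132) [ 0.821 -0.059  0.   ]
```

View pics/z1.png

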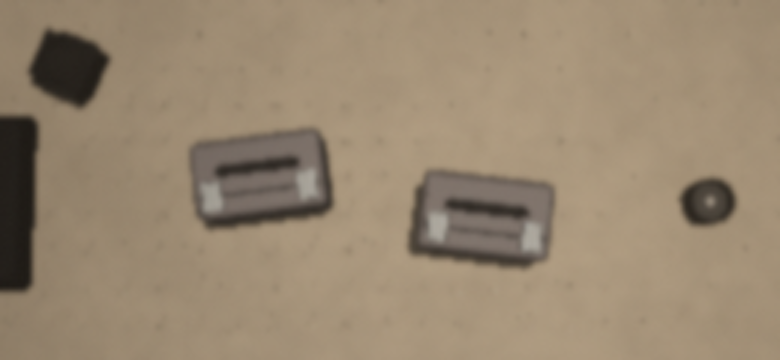

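View pics/z2.png

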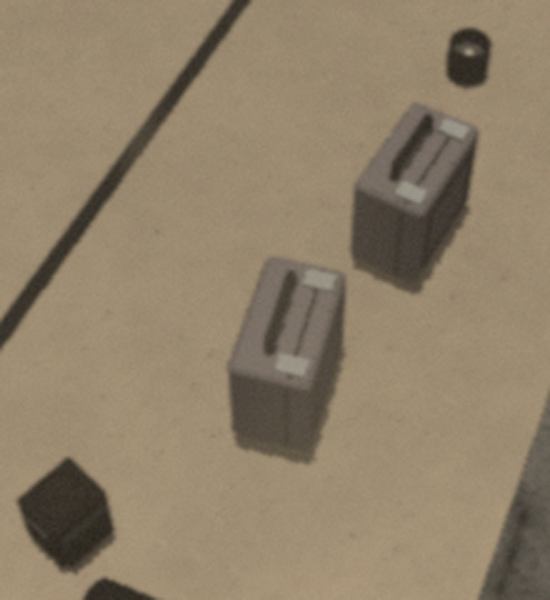

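Run:
```python
from h import *
for nm,c in [("L",[(193,147),(320,130),(328,207),(202,222)]),("R",[(428,171),(552,185),(545,262),(420,248)])]:
    X=np.array([unproj((u/3+170-.33,v/3+225-.33),.076,"top") for u,v in c])
    print(nm,X[:,:2].round(4).tolist(),"c",X.mean(0).round(4),"yaw far",np.degrees(np.arctan2(-(X[0]-X[1])[0],(X[0]-X[1])[1])),"near",np.degrees(np.arctan2(-(X[3]-X[2])[0],(X[3]-X[2])[1])),"w",np.linalg.norm(X[0]-X[1]),"d",np.linalg.norm(X[0]-X[3]))
for nm,c in [("L",[(268,258),(343,272),(312,384),(231,368)]),("R",[(416,104),(477,127),(420,210),(357,186)])]:
    X=np.array([unproj((u/2.5+220-.33,v/2.5+160-.33),.076,"scene") for u,v in c])
    print(nm,X[:,:2].round(4).tolist(),"c",X.mean(0).round(4))
```

```text
L [[0.5065, 0.0549], [0.517, -0.0253], [0.4682, -0.0307], [0.4593, 0.0483]] c [0.4877 0.0118 0.076 ] yaw far 7.397187760885199 near 6.418720718326629 w 0.08087536364968616 d 0.04770761411718307
R [[0.4905, -0.0939], [0.4812, -0.1725], [0.4329, -0.1672], [0.4422, -0.0886]] c [ 0.4617 -0.1305  0.076 ] yaw far -6.762662182232773 near -6.732669517643992 w 0.07918948925650861 d 0.04863790219084144
L [[0.5158, -0.0218], [0.4713, -0.0297], [0.4593, 0.0473], [0.5046, 0.0555]] c [0.4878 0.0128 0.076 ]
R [[0.4767, -0.1722], [0.4342, -0.1685], [0.4452, -0.0908], [0.4872, -0.0935]] c [ 0.4608 -0.1312  0.076 ]
```

Run:
```python
from h import *
import cv2
cv2.imwrite("pics/w0.png",cams.camera("wrist"))
```

```text
(no output)
```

View pics/w0.png

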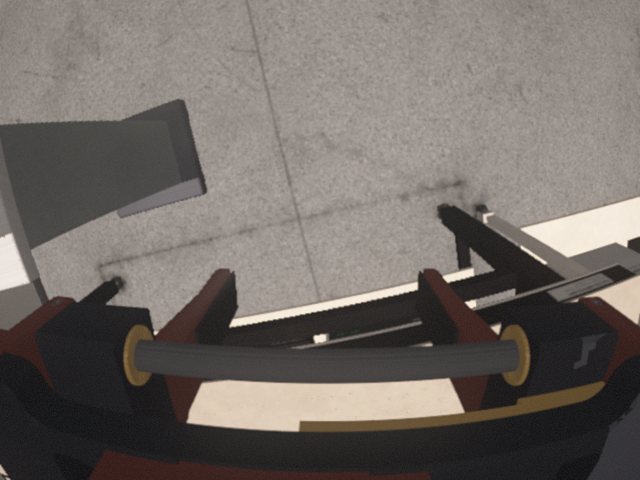

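Call:
drive_tool:
  targets: [-0.17,-0.77,-0.08,0,0,0,45,-0.17,-0.77,-0.08,0,0,0,45,-0.17,-0.77,-0.08,0,0,0,45,-0.17,-0.77,-0.08,0,0,0,45,-0.65,-0.41,0,0,0,0,45,-0.65,-0.41,0,0,0,0,45,-0.65,-0.41,0,0,0,0,45,-0.65,-0.41,0,0,0,0,45,0,0,0,0,0,0,45]

```text
time: 2.08
ee_pos: [0.2697, 0.2875, 0.2422]
tool_rot: [180.0, 0.0, 166.9]
wrist_force: [-1.7, 0.4, 0.2]
opening: 0.0398
```

Call:
drive_tool:
  targets: [-0.56,-0.68,0,0,0,0,45,-0.56,-0.68,0,0,0,0,45,-0.56,-0.68,0,0,0,0,45,-0.56,-0.68,0,0,0,0,45,-0.56,-0.68,0,0,0,0,45,-0.56,-0.68,0,0,0,0,45,0,0,0.4,0,0,-0.83,45,0,0,0.6,0,0,-0.83,45,0,0,0.6,0,0,-0.83,45,0,0,0.6,0,0,-0.84,45,0,0,0.6,0,0,0,45,0,0,0.17,0,0,0,45,0,0,0,0,0,0,45]

```text
time: 3.7
ee_pos: [0.41, 0.0064, 0.0637]
tool_rot: [-180.0, -0.1, -172.8]
wrist_force: [-0.2, -0.7, 0.4]
opening: 0.0395
```

Call:
drive_tool:
  targets: [-0.25,0.02,0,0,0,0,45,-0.25,0.02,0,0,0,0,45,-0.1,0,0,0,0,0,45,-0.1,0,0,0,0,0,45,-0.1,0,0,0,0,0,45,-0.1,0,0,0,0,0,45,-0.1,0,0,0,0,0,45]

```text
time: 4.58
ee_pos: [0.4695, 0.016, 0.0637]
tool_rot: [180.0, -0.0, -172.9]
wrist_force: [-1.4, -0.2, 2.9]
opening: 0.0395
```

Run:
```python
from h import *
import cv2
cv2.imwrite("pics/s1.png",cams.camera("scene"))
```

```text
(no output)
```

View pics/s1.png

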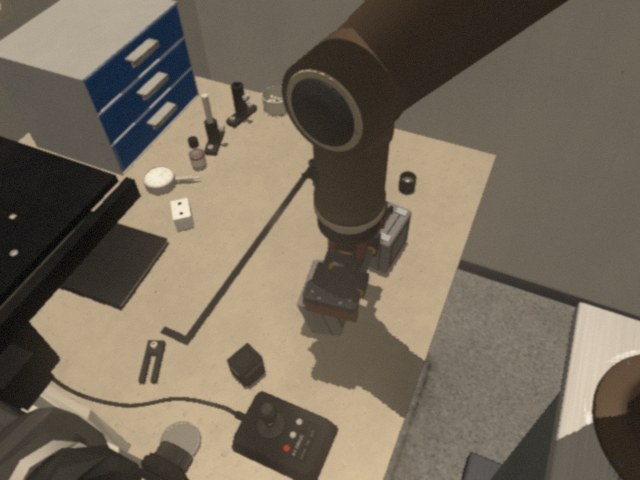

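The left case (300–350, 260–335) is starting to tip under the fingers; nothing else has moved.

Call:
drive_tool:
  targets: [-0.1,0,0,0,0,0,45,-0.1,0,0,0,0,0,45,-0.1,0,0,0,0,0,45,-0.1,0,0,0,0,0,45,0,0,0,0,0,0,45,0,0,0,0,0,0,45]

```text
time: 5.38
ee_pos: [0.4929, 0.0189, 0.0635]
tool_rot: [-180.0, -0.0, -172.8]
wrist_force: [-0.1, 0.1, 0.1]
opening: 0.0393
```

Run:
```python
from h import *
import cv2
cv2.imwrite("pics/s2.png",cams.camera("scene"))
```

```text
(no output)
```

View pics/s2.png

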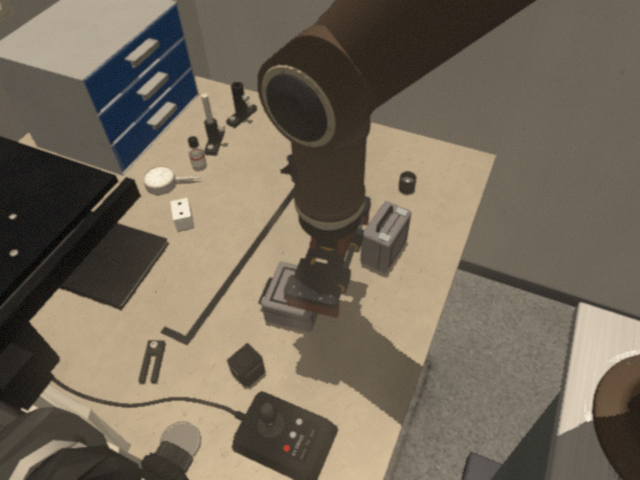

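The left case now lies on its back (262–318, 265–330), short of the line, with the right case still upright.

Call:
drive_tool:
  targets: [0,0,-0.6,0,0,0,45,0,0,-0.6,0,0,0,45,0.5,-0.53,0,0,0,0,45,0.5,-0.53,0,0,0,0,45,0.5,-0.53,0,0,0,0,45,0.48,-0.54,0,0,0,0,45,0,0,0.4,0,0,0.77,45,0,0,0.4,0,0,0.77,45,0,0,0.4,0,0,0.78,45,0,0,0,0,0,0,45]

```text
time: 6.68
ee_pos: [0.3897, -0.1226, 0.0627]
tool_rot: [-180.0, -0.2, 173.2]
wrist_force: [-1.2, -1.1, 0.0]
opening: 0.0394
```

Run:
```python
from h import *
import cv2
im=cams.camera("scene");cv2.imwrite("pics/s3.png",im)
cv2.imwrite("pics/s3z.png",cv2.resize(im[200:400,200:440],None,fx=3,fy=3,interpolation=cv2.INTER_CUBIC))
```

```text
(no output)
```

View pics/s3z.png

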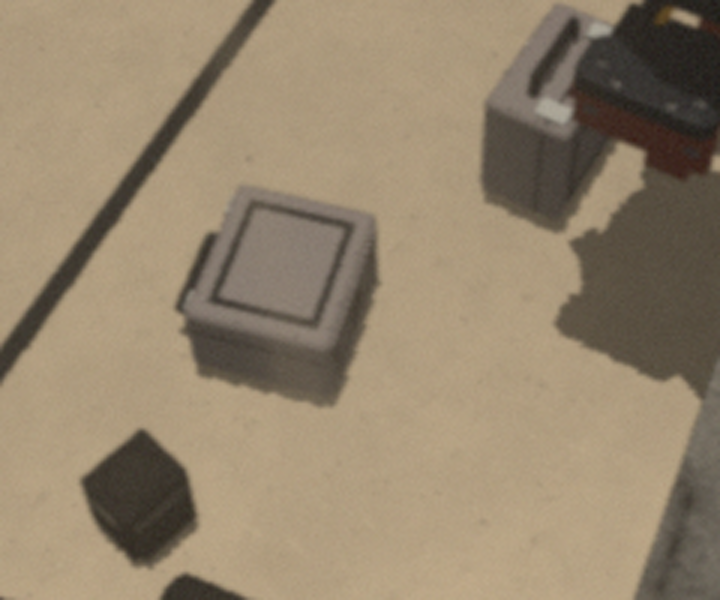

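Call:
drive_tool:
  targets: [-0.25,0,0,0,0,0,45,-0.2,0,0,0,0,0,45,-0.1,0,0,0,0,0,45,-0.1,0,0,0,0,0,45,-0.1,0,0,0,0,0,45,-0.1,0,0,0,0,0,45,-0.1,0,0,0,0,0,45,-0.1,0,0,0,0,0,45,-0.1,0,0,0,0,0,45,-0.1,0,0,0,0,0,45,0,0,0,0,0,0,45,0,0,0,0,0,0,45]

```text
time: 8.22
ee_pos: [0.4654, -0.1315, 0.0635]
tool_rot: [-180.0, -0.0, 173.2]
wrist_force: [0.3, 0.6, 0.3]
opening: 0.0397
```

Run:
```python
from h import *
import cv2
im=cams.camera("scene");cv2.imwrite("pics/s4.png",im)
```

```text
(no output)
```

View pics/s4.png

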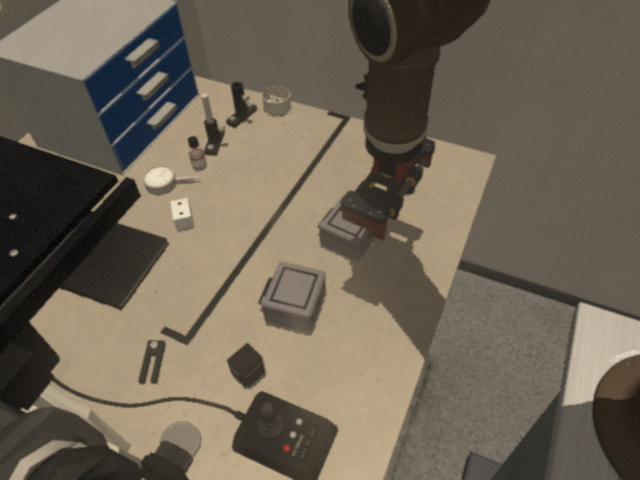

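Call:
drive_tool:
  targets: [0,0,-0.6,0,0,0,45,0,0,-0.6,0,0,0,45,0.52,0.33,-0.35,0,0,-0.57,45,0.52,0.33,-0.35,0,0,-0.57,45,0.52,0.33,-0.35,0,0,0,45,0,0,0,0,-1,0,45,0,0,0,0,-1,0,45,0,0,0,0,-1,0,45,0,0,0,0,-1,0,45,0,0,0,0,-1,0,45,0,0,0,0,0,0,45]

```text
time: 9.65
ee_pos: [0.3738, -0.0665, 0.1982]
tool_rot: [179.5, 26.3, 179.7]
wrist_force: [-0.2, 0.1, 0.3]
opening: 0.0394
```

Run:
```python
from h import *
import cv2
for n in ["scene","top","wrist"]:
    im=cams.camera(n);cv2.imwrite(f"pics/{n}5.png",im)
    print(n,[(d['score'],d['uv']) for d in nets.pinpoint("stamp",n)][:4],[(d['score'],d['extent']) for d in nets.boxes_of("case_a",n)][:4])
im=cv2.imread("pics/scene5.png")
cv2.imwrite("pics/s5z.png",cv2.resize(im[180:350,230:420],None,fx=3.4,fy=3.4,interpolation=cv2.INTER_CUBIC))
```

```text
scene [(0.59, [316.3, 302.0])] [(0.61, [317.5, 195.1, 59.9, 65.6]), (0.58, [253.1, 261.8, 72.3, 68.0])]
top [(0.67, [257.4, 268.0])] [(0.92, [230.5, 226.4, 43.8, 48.6]), (0.86, [311.6, 239.4, 47.6, 49.6])]
wrist [(0.97, [392.8, 246.9])] [(0.79, [213.7, 209.3, 82.7, 86.4]), (0.75, [358.3, 228.2, 80.3, 80.5])]
```

View pics/s5z.png

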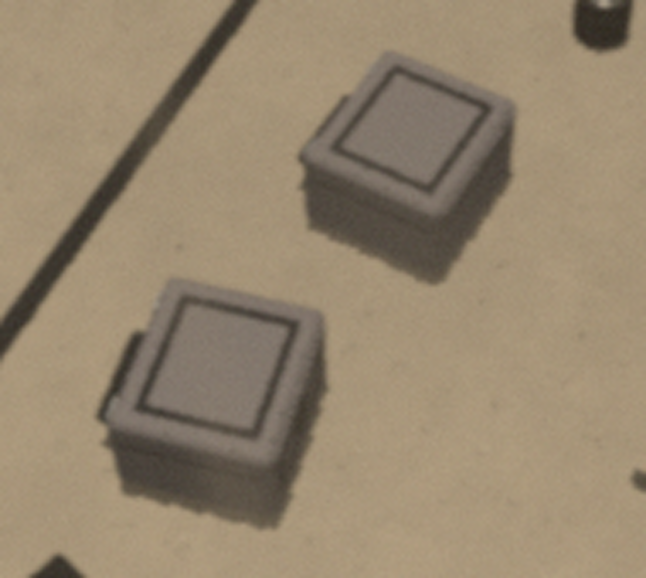

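View pics/wrist5.png

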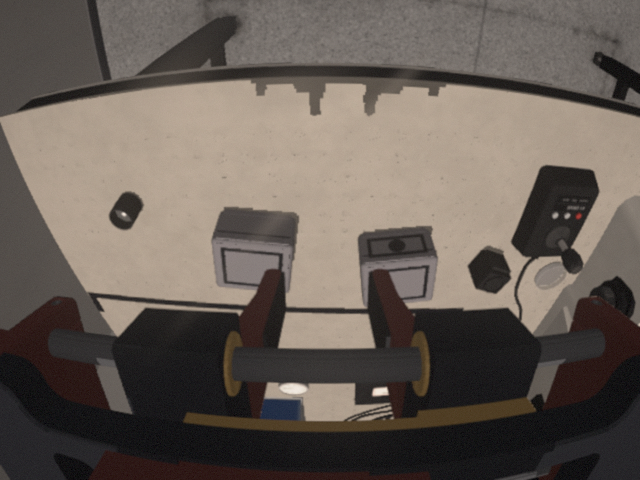

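View pics/top5.png

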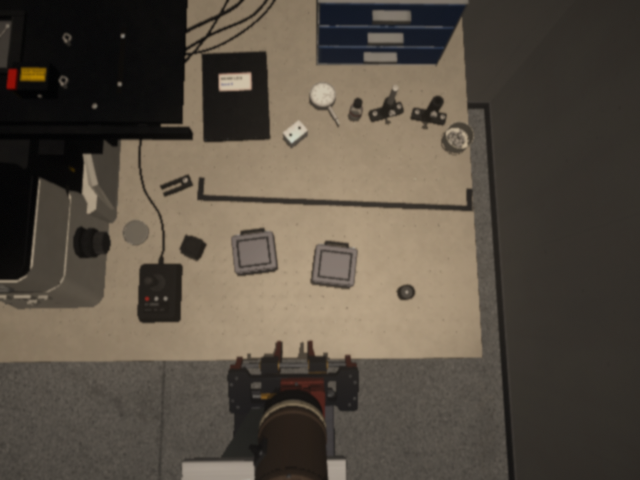

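The wrist view shows the stamp on the case at (397, 265), next to the filter cube, so the left case is the stamped one. The other underside, at (255, 225), is plain.

Run:
```python
import cv2
im=cv2.imread("pics/top5.png")
cv2.imwrite("pics/t5z.png",cv2.resize(im[165:295,190:370],None,fx=4,fy=4,interpolation=cv2.INTER_CUBIC))
```

```text
(no output)
```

View pics/t5z.png

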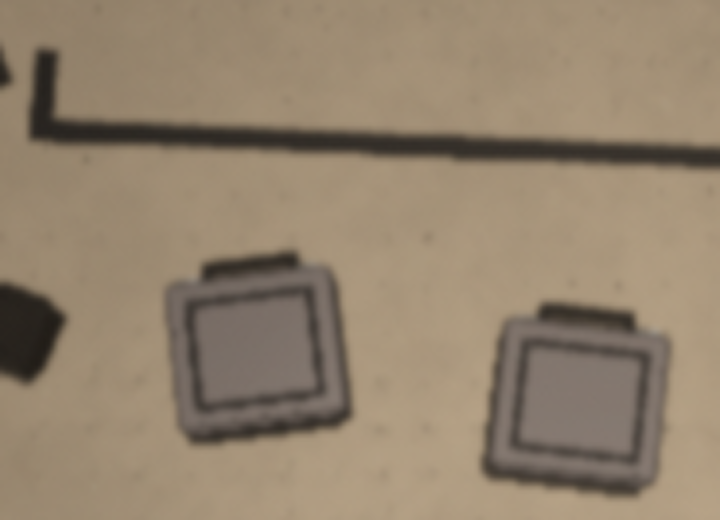

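Run:
```python
from h import *
z=lambda u,v:(u/4+190-.375,v/4+165-.375)
for nm,c in (("L",[(168,283),(331,266),(348,414),(187,433)]),("R",[(506,318),(668,333),(655,484),(489,470)])):
    X=np.array([unproj(z(*q),.05,"top") for q in c]);print(nm,X[:,:2].round(4).tolist(),X.mean(0).round(4))
    for a,b in((0,1),(3,2)): d=X[a]-X[b];print(np.degrees(np.arctan2(-d[0],d[1])),np.linalg.norm(d))
for q in [(250,126),(250,143),(400,134),(400,152)]: print(unproj(z(*q),0,"top").round(4))
# scene check
zs=lambda u,v:(u/3.4+230-.35,v/3.4+180-.35)
for q in [(172,278),(322,312),(272,468),(108,428)]: print("s",unproj(zs(*q),.05,"scene").round(4))
# line from scene: pixels
```

```text
L [[0.585, 0.0651], [0.5933, -0.0153], [0.5195, -0.0242], [0.5105, 0.0543]] [0.5521 0.02   0.05  ]
5.901739324284876 0.08084763927119001
6.494836522961373 0.07898022235115924
R [[0.5669, -0.102], [0.559, -0.1824], [0.4843, -0.1745], [0.4916, -0.0932]] [ 0.5255 -0.138   0.05  ]
-5.566089170449789 0.08070190659293251
-5.14356010939653 0.08156701604680197
[0.678  0.0318 0.    ]
[0.6687 0.0316 0.    ]
[ 0.6735 -0.0475  0.    ]
[ 0.6637 -0.0475  0.    ]
s [ 0.5909 -0.0135  0.05  ]
s [ 0.5208 -0.0229  0.05  ]
s [0.508  0.0584 0.05  ]
s [0.5805 0.0681 0.05  ]
```

Run:
```python
from h import *
import cv2
for n,rng in (("top",None),("scene",None)):
    g=cv2.cvtColor(cv2.imread(f"pics/{n}5.png"),cv2.COLOR_BGR2GRAY).astype(float)
    # sample along y, find dark profile in x on ground grid
    ys=np.arange(-.38,.11,.01); xs=np.arange(.62,.72,.0005); ok=[]
    for y in ys:
        uv=proj(np.c_[xs,np.full_like(xs,y),0*xs],n).astype(np.float32)
        v=cv2.remap(g.astype(np.float32),uv[:,0].reshape(1,-1),uv[:,1].reshape(1,-1),cv2.INTER_LINEAR)[0]
        w=np.clip(np.median(v)-v-25,0,None)
        d=xs[w>0]
        if len(d)<8 or d[-1]-d[0]>.025: continue
        ok.append((y,(w*xs).sum()/w.sum(),(v<(np.median(v)+v.min())/2).sum()*.0005))
    ok=np.array(ok); c=np.polyfit(ok[:,0],ok[:,1],1); res=ok[:,1]-np.polyval(c,ok[:,0])
    print(n,len(ok),"slope",c,np.degrees(np.arctan(-c[0])),"x at .03",np.polyval(c,.03),"rms",res.std(),"w",np.median(ok[:,2]))
```

```text
top 49 slope [0.04313645 0.66996054] -2.470005103971984 x at .03 0.6712546360812491 rms 0.0002210977343561437 w 0.0115
scene 49 slope [0.04372383 0.66900628] -2.5035961129022613 x at .03 0.6703179986628246 rms 0.00013378462223211118 w 0.012
```

Call:
drive_tool:
  targets: [0,0,0,0,0.88,0,45,0,0,0,0,0.88,0,45,0,0,0,0,0.88,0,45,0,0,0,0,0.88,0,45,0,0,0,0,0.86,0,45,0,0,0,0,0,0,45]

```text
time: 10.85
ee_pos: [0.3769, -0.0637, 0.1987]
tool_rot: [179.6, 0.1, -179.6]
wrist_force: [0.0, 0.2, 0.1]
opening: 0.0395
```

Call:
drive_tool:
  targets: [-0.58,0.42,0.2,0,0,0,45,-0.58,0.42,0.2,0,0,0,45,-0.57,0.41,0.2,0,0,0,45,0,0,0.6,0,0,-0.5,45,0,0,0.6,0,0,-0.5,45,0,0,0.6,0,0,0,45,0,0,0.4,0,0,0,45,0,0,0.28,0,0,0,45,0,0,0,0,0,0,45]

```text
time: 11.98
ee_pos: [0.478, 0.0131, 0.0145]
tool_rot: [179.5, 0.1, -173.6]
wrist_force: [-0.2, -0.0, 0.1]
opening: 0.0396
```

Call:
drive_tool:
  targets: [-0.16,0,0,0,0,0,45,-0.14,0,0,0,0,0,45,-0.1,0,0,0,0,0,45,-0.1,-0.01,0,0,0,0.1,45,-0.1,-0.01,0,0,0,0.1,45,-0.1,-0.01,0,0,0,0.1,45,-0.1,-0.01,0,0,0,0.1,45,-0.1,-0.01,0,0,0,0.1,45,-0.1,-0.01,0,0,0,0.1,45,-0.1,0,0,0,0,0.1,45,-0.1,0,0,0,0,0.1,45,-0.1,0,0,0,0,0.1,45,-0.1,0,0,0,0,0.1,45,-0.1,0,0,0,0,0.1,45,-0.1,0,0,0,0,0.1,45,-0.1,0,0,0,0,0.1,45,-0.1,0,0,0,0,0.1,45,-0.1,0,0,0,0,0.1,45,0,0,0,0,0,0,45]

```text
time: 14.35
ee_pos: [0.5946, 0.0155, 0.0153]
tool_rot: [179.5, 0.2, 177.3]
wrist_force: [-0.7, -0.0, -0.3]
opening: 0.0396
```

Run:
```python
from h import *
import cv2
a=cams.camera("scene");b=cams.camera("top")
cv2.imwrite("pics/s6.png",cv2.resize(a[150:390,160:480],(640,480)));cv2.imwrite("pics/t6.png",cv2.resize(b[100:300,170:430],None,fx=3,fy=3))
```

```text
(no output)
```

View pics/s6.png

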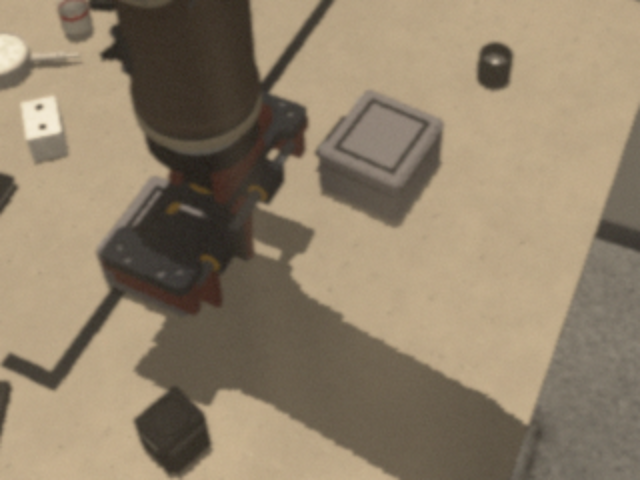

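View pics/t6.png

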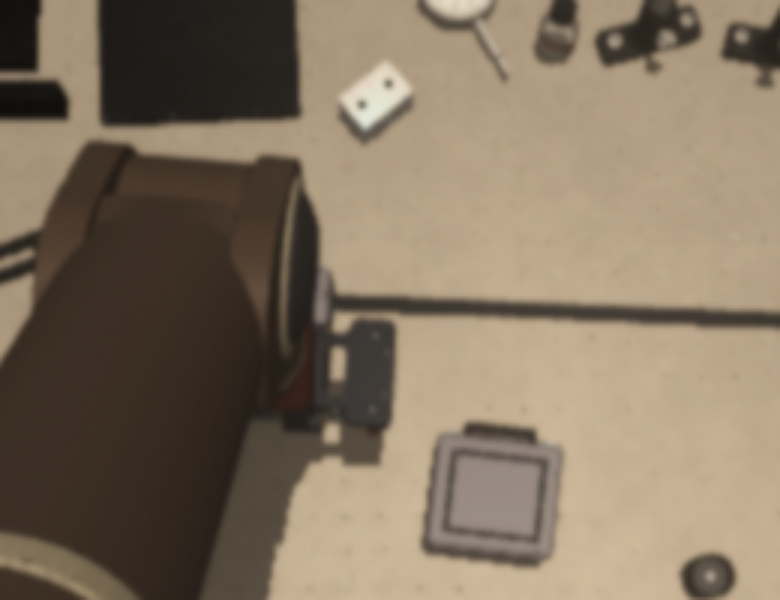

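The case is moving squarely ahead of the fingers. The plain case, lens tube and filter cube look unmoved.

Call:
drive_tool:
  targets: [-0.1,0,0,0,0,0,45,-0.1,0,0,0,0,0,45,-0.1,0,0,0,0,0,45,-0.1,0,0,0,0,0,45,-0.1,0,0,0,0,0,45,-0.1,0,0,0,0,0,45,-0.1,0,0,0,0,0,45,-0.1,0,0,0,0,0,45,-0.1,0,0,0,0,0,45,-0.1,0,0,0,0,0,45,-0.1,0,0,0,0,0,45,-0.1,0,0,0,0,0,45,-0.06,0,0,0,0,0,45,-0.04,0,0,0,0,0,45,0,0,0,0,0,0,45]

```text
time: 16.32
ee_pos: [0.6716, 0.012, 0.0155]
tool_rot: [179.5, 0.1, 177.4]
wrist_force: [0.3, 0.2, -1.3]
opening: 0.0393
```

Back off along tool x, rise and go back for a clear view.

Call:
drive_tool:
  targets: [0.2,0,0,0,0,0,45,0.5,0,0,0,0,0,45,0.5,0,-0.5,0,0,0,45,0.7,0,-0.8,0,0,0,45,0.7,0,-0.8,0,0,0,45,0.7,0,-0.5,0,0,0,45,0.7,0,-0.3,0,0,0,45,0.7,0,0,0,0,0,45,0,0,0,0,0,0,45]

```text
time: 17.45
ee_pos: [0.388, 0.0235, 0.1873]
tool_rot: [179.4, 0.1, 177.4]
wrist_force: [0.7, -0.1, 0.2]
opening: 0.0394
```

Run:
```python
from h import *
import cv2
a=cams.camera("scene");b=cams.camera("top")
cv2.imwrite("pics/s7raw.png",a);cv2.imwrite("pics/t7raw.png",b)
cv2.imwrite("pics/s7.png",cv2.resize(a[150:400,120:440],(800,625),interpolation=cv2.INTER_CUBIC)[:600]);cv2.imwrite("pics/t7.png",cv2.resize(b[140:290,190:370],None,fx=4,fy=4,interpolation=cv2.INTER_CUBIC))
```

```text
(no output)
```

View pics/s7.png

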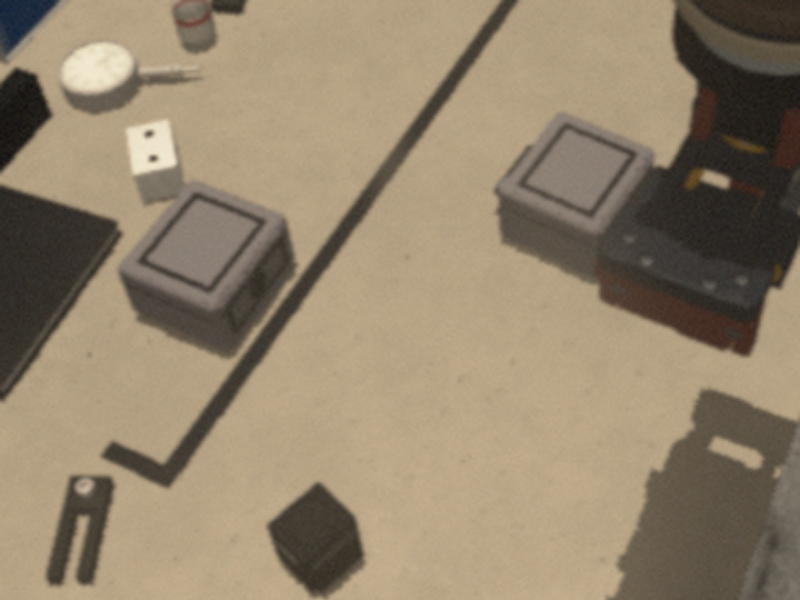

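View pics/t7.png

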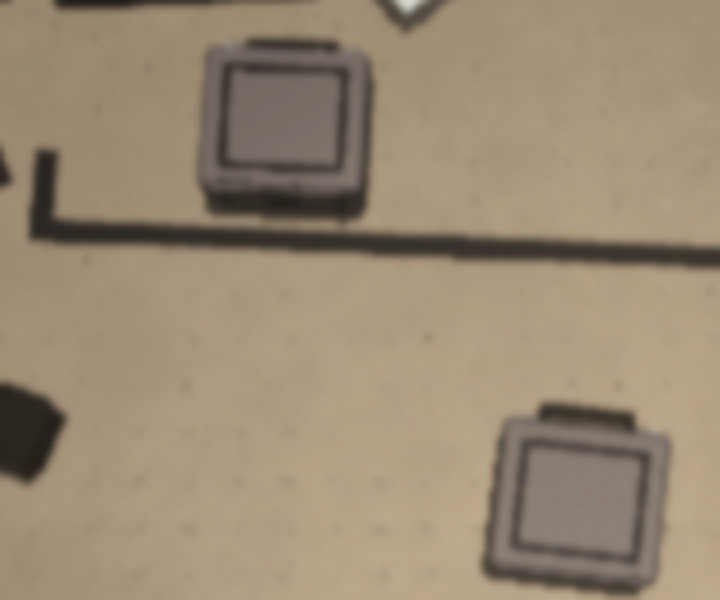

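Run:
```python
from h import *
import cv2
z=lambda u,v:(u/4+190-.375,v/4+140-.375)
for q in [(203,187),(364,196)]: 
    X=unproj(z(*q),.05,"top");print("top edge",X.round(4),"clear",X[0]-(.66996+.0431*X[1]+.006))
for q in [(210,215),(362,219)]: 
    X=unproj(z(*q),.0,"top");print("base",X.round(4),"clear",X[0]-(.66996+.0431*X[1]+.006))
for c in("edge_left","edge_right"):
  for n,f in(("top","t7raw"),("scene","s7raw")):
    for d in nets.pinpoint(c,n)[:2]:
        X=unproj(d['uv'],0,n);print(c,n,d['score'],X.round(4),"clear",X[0]-((.66996 if n=="top" else .6690)+.0433*X[1]+.006))
zs=lambda u,v:(u/2.5+120-.3,v/2.5+150-.3)
for q in [(228,355),(293,268)]:
    X=unproj(zs(*q),0,"scene");print("scene base",X.round(4),"clear",X[0]-(.6690+.0433*X[1]+.006))
```

```text
top edge [0.6851 0.0498 0.05  ] clear 0.00703925737741562
top edge [ 0.6804 -0.0312  0.05  ] clear 0.0057993915169930466
base [0.684 0.053 0.   ] clear 0.005743641996792337
base [ 0.6817 -0.0273  0.    ] clear 0.006946597749149852
edge_left top 0.55 [0.6883 0.0582 0.    ] clear 0.009821079826458301
edge_left scene 0.7 [0.6823 0.0539 0.    ] clear 0.004933084874290783
edge_right top 0.77 [ 0.6874 -0.033   0.    ] clear 0.012817858149137384
edge_right scene 0.92 [ 0.6832 -0.0355  0.    ] clear 0.0097363120780809
scene base [ 0.6859  0.0517 -0.    ] clear 0.008704518962515007
scene base [ 0.682  -0.0248  0.    ] clear 0.008061849391395648
```

Both views agree on about 7 mm of clearance and a square case. A small 5 mm nudge gives a safer margin.

Call:
drive_tool:
  targets: [-0.7,0,0,0,0,0,45,-0.7,0,0.3,0,0,0,45,-0.7,0,0.5,0,0,0,45,-0.7,0,0.8,0,0,0,45,-0.7,0,0.8,0,0,0,45,-0.5,0,0.5,0,0,0,45,-0.45,0,0,0,0,0,45,-0.1,0,0,0,0,0,45,-0.08,0,0,0,0,0,45,-0.07,0,0,0,0,0,45,-0.06,0,0,0,0,0,45,-0.03,0,0,0,0,0,45,0,0,0,0,0,0,45]

```text
time: 19.38
ee_pos: [0.6761, 0.012, 0.0158]
tool_rot: [179.5, 0.0, 177.4]
wrist_force: [-5.3, 0.5, 5.5]
opening: 0.0397
```

Call:
drive_tool:
  targets: [0.2,0,0,0,0,0,45,0.5,0,0,0,0,0,45,0.5,0,-0.5,0,0,0,45,0.7,0,-0.8,0,0,0,45,0.7,0,-0.8,0,0,0,45,0.7,0,-0.5,0,0,0,45,0.7,0,-0.3,0,0,0,45,0.7,0,0,0,0,0,45,0,0,0,0,0,0,45]

```text
time: 20.5
ee_pos: [0.3939, 0.0234, 0.1873]
tool_rot: [179.4, 0.1, 177.4]
wrist_force: [0.7, -0.2, -0.1]
opening: 0.0396
```

Run:
```python
from h import *
import cv2
a=cams.camera("scene");b=cams.camera("top")
cv2.imwrite("pics/s8.png",a)
cv2.imwrite("pics/t8.png",cv2.resize(b[140:290,190:370],None,fx=4,fy=4,interpolation=cv2.INTER_CUBIC))
for c in("edge_left","edge_right"):
  for n in("top","scene"):
    for d in nets.pinpoint(c,n)[:1]:
        X=unproj(d['uv'],0,n);print(c,n,d['score'],X.round(4),"clear",X[0]-((.66996 if n=="top" else .6690)+.0433*X[1]+.006))
for c in("filter_cube","lens_tube"):print(c,[(d['score'],d['extent']) for d in nets.boxes_of(c,"scene")][:2])
```

```text
edge_left top 0.77 [0.6905 0.0565 0.    ] clear 0.012074731666013583
edge_left scene 0.94 [0.6869 0.0523 0.    ] clear 0.009607569239207026
edge_right top 0.82 [ 0.6911 -0.0315  0.    ] clear 0.016474569579712606
edge_right scene 0.95 [ 0.6846 -0.0328  0.    ] clear 0.011012021195031751
filter_cube [(0.78, [227.6, 341.2, 39.3, 45.7]), (0.55, [168.3, 222.7, 65.8, 65.8])]
lens_tube []
```

View pics/t8.png

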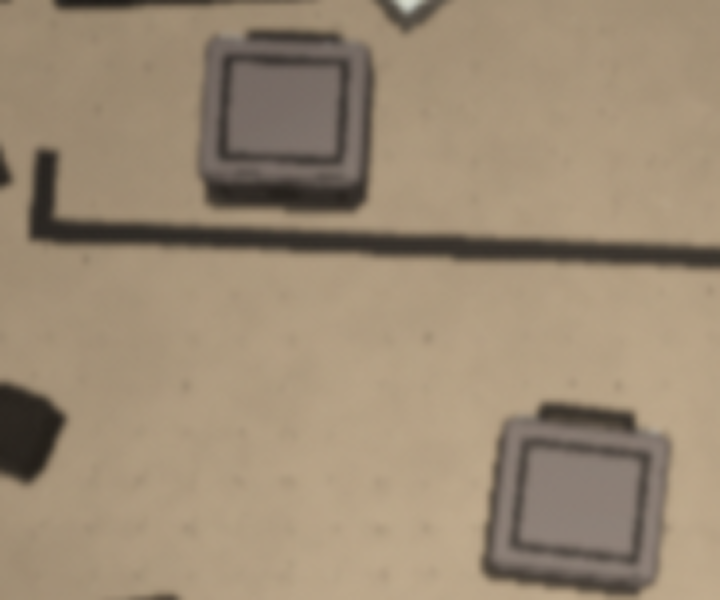

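View pics/s8.png

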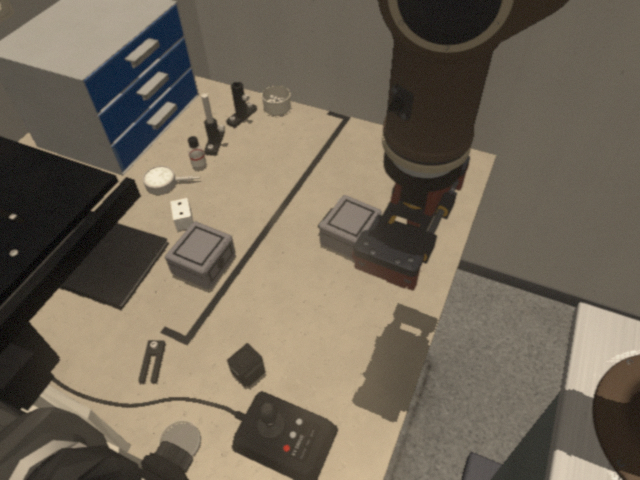

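The stamped case at (168–235, 222–288) is wholly past the line and lies on its back. The plain case is where it fell, the bystanders are unmoved and the arm is clear.

```bash
python3 -c "
from plant import r
print(r.job_done())"
```

```text
the job is handed in; nothing more can be done
None
```

I tipped both cases onto their backs, the left one first and then the right, and both landed short of the line. The wrist camera showed the stamp on the left-hand case (stamp score 0.97). I pushed that case squarely over the line with the fingers part open, then nudged it about 5 mm further. I handed the job in at about 20.5 s of the 64 s allowed.

**Clearance:** in the last check, the near corners of the stamped case were 10–16 mm past the line's far edge. It lies on its back, square to the line and well inside the end bars. The two cameras disagree by up to about 5 mm on this; the lowest reading is 9.6 mm.

**Other things on the table:** the plain case lies where it fell. The filter cube's box matches the starting picture to within about 1.5 px. In the last scene picture the arm hid the lens tube and the network did not report it. It was last seen unmoved midway through the push, and the arm stayed well away from it after that.

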